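Fit the sampling probe and hold the air sampler's purge dial at its third click

ROBOT

A 6-joint arm with a two-finger parallel gripper is mounted at the origin on the work surface. World frame = base frame: x ahead of the robot, y to its left, z up, the work surface at z = 0. Lengths are in m, angles in degrees, forces in N, time in s.
With the tool pointing down it reaches from about 0.3 to 0.75 m from the base axis. Payload 8.5 kg.
Tool frame: the origin (TCP) lies on the mounting face of the last link; the fingertips stand 173 mm ahead of it and the grasp point (between the pads) lies 155 mm ahead of it (env.tips_ahead is the distance from the TCP to the fingertips, in m); z points along the fingers, x is the direction in which the jaws open and shut, and the axes are right-handed (so a half turn about z gives the same grasp; the last joint's range is limited). The gripper opens to 85 mm and grips with 20 to 120 N. Pads are 22 mm wide; open, the fingers measure 114 mm over their backs; the gripper's body (76 mm by 85 mm) begins 54 mm behind the grasp point. The pads swing forward as they close: fully open they stand 13 mm farther back than shut.
Start: joints at [62.378, 21.807, 74.336, -0, 83.858, -12.336], TCP at [0.145, 0.531, 0.405] pointing down, gripper open.
Joint ranges: [-178.18, 178.18], [-50.72, 133.34], [12.68, 142.11], [-81.47, 261.47], [9.98, 163.14], [-165.26, 165.26]. Speed limits (degrees/s): [136.94, 136.94, 180, 180, 180, 180].

INTERFACE

Orientations are given as a 3x3 rotation matrix whose columns are the frame's x, y, z axes.
In Python, from rig import env gives the robot as it stands. The module is installed in compiled form; this text tells all that it offers.
- The arm moves only by the tool step_arm, never from a script. Its argument "increments" is a list of rows, each an object of numbers: "x", "y", "z": the shift along the tool's x, y, z in cm; "wx", "wy", "wz": the turn, a rotation vector about the tool's x, y, z in rad; "gripper": the finger opening in cm, from 0 to 8.54. A call has 1 to 20 rows; each row shifts and turns the commanded pose from where the row before left it, along the tool's axes as they then stand; what a row does not reach is not made up. A row lasts 1/10 s, in which the tool goes at most 50 mm and 8.59 degrees, less where a joint would pass 70% of its speed; a pose out of reach is approached as far as the arm can. A call with a gripper value outside its range is refused whole. The fingers move at their own pace and stop on an object; "newtons" is the grip in N (left out, the last holds). Time passes only in rows, so rows that do not move let the fingers close. It gives the time, the measured TCP pose, the force and the opening at its end, in the units of the state.
- env.observe(): the state, without advancing time (a new reading comes with each control period).
- env.get_image(name): name is "scene" or "top" or "wrist"; returns a dict with "color" (420x560x3 uint8, blue, green, red), "camera_matrix" (3x3 intrinsics, pixels), "distortion" ([k1, k2, p1, p2, k3] as OpenCV has them; the pictures are not rectified), "rvec" (rotation vector, rad) and "tvec" (3), from world to camera coordinates, as OpenCV has them. Camera axes: x right, y down, z forward; pixel columns grow to the right and rows downward; lengths in m; the calibration is good to about 2 mm. A picture is of the moment at which its call begins. There is no depth.
- env.close_job(): hands the job in, once; it reports no verdict.
The state is a dict: "time_s": time; "q": joint angles; "qvel": joint speeds; "joint_efforts": joint torques, N m; "position": TCP position; "tool_rot": TCP orientation; "ft_force": force on the tool from outside, world axes, zero at the start; "wrist_torque": the same for the moment, N m; "grip_width": finger opening in m.
Only numpy, scipy, OpenCV 4.12 (cv2) and the standard library are available. Lean on these libraries where they do the work, as an engineer would, in place of code of your own. Each camera call takes 0.05 s, during which the arm holds its last target. There are 200 camera calls.

TASK

Get the air sampler ready for a dust check: take the thick-headed probe out of the sloping rest and stand it upright in the sampler's steel cup, down to the bottom, and let go of it. Then press the spring-return dial's lever down past its first two clicks to the third and keep it held there against its spring for a good second: finish while still pressing it with the gripper's fingers. Leave the plain rod and everything else where they are.

Things in the scene. Friction and masses are not known exactly. Their poses are not given: they have to be found in the camera images.
- sampler: Grey air sampler, fixed to the table. Origin: centre of its underside; x points to its back, y to its left, z up (turned up to 0.3 rad about the vertical). Left: a low deck 45 mm high (170 mm in x) carrying the steel probe cup. Right: a tower 110 mm high, y from -135 to -25 mm, front face at x = -85 mm, with the dial and lever in front.
- cup_mouth (a point): Centre of the mouth of the probe cup: an upright round steel cup, 30 mm outside, 22 mm inside, 60 mm high, mouth 105 mm above the table.
- cup_floor (a point): Centre of the cup's inner floor, 55 mm below its mouth, 50 mm above the table.
- probe: Sampling probe, 90 g (up to 30 % more or less), a straight metal rod 150 mm long with a thick head: lower 95 mm is a 14 mm round stem, upper 55 mm a 22 mm round head. Origin: centre of its foot; z runs along it towards the head. It starts in either hole of the sloping rest, leaning 25 degrees, top towards the robot.
- probe_center (a point): Middle of the probe (75 mm from the foot), same axes as the probe; the middle of the thick head is 47 mm further along +z.
- probe_foot (a point): Centre of the probe's foot end.
- rest: Low aluminium sloping rest for two rods, fixed, base 70 x 150 mm. Origin: centre of its underside; its y runs along the row of two 15.7 mm holes (at y = +40 and -40 mm), each about 42 mm deep, both leaning 25 degrees from vertical towards -x of the rest. The mouths lie about 55 mm above the table. Rods pull out along the holes' own slope.
- brush_rod: Plain 14 mm rod without a head, 95 mm long, in the other hole of the rest (its top is at about the height of the probe's stem top). It stays there. Origin: centre of its foot.
- dial (a joint): Angle of the spring-return dial (rad): 0 at rest, grows as the lever is pressed down. Clicks at 0.30 (first), 0.60 (second) and 0.90 (third, last); hard stop at 0.95. When let go a spring drives it back to 0 from anywhere. Pressing the pad takes about 1 to 9 N as the clicks pass, about 7 N to hold at the third.
- dial_axis (a point): Middle of the dial's level axis (along the sampler's y), on the tower's front face, 78 mm above the table. The dial is a 60 mm disc, 50 mm thick; its lever reaches out towards the robot (-x of the sampler), sloping 0.45 rad upward at rest. Its slope is 0.45 minus the joint value: 0.45 rad below level at the third click.
- pad_top (a point): Middle of the upper face of the grey pad at the lever's end (36 mm long, 34 mm wide along the sampler's y, 10 mm thick), the place to press from above. It lies 68 mm along the lever from the axis and 5 mm above the lever's centre line; moves down about 59 mm from rest to the third click.
- helmet: Bystander: dark helmet lying bowl-up, 250 mm across, 130 high, far right. Origin: centre of its underside.
- crushed_bottle: Bystander: clear crushed plastic bottle lying at the right, 210 mm long, 66 wide. Origin: centre of its underside.
- food_tin: Bystander: food tin standing to the left of the sloping rest, 72 mm across, 100 high. Origin: centre of its underside.
- booklets: Bystander: stack of dark booklets, 90 x 125 x 20 mm, nearest the robot. Origin: centre of its underside.
- plaster_lump: Bystander: lump of broken plaster, 55 x 40 x 36 mm, in front to the right. Origin: centre of its underside.
- meter: Bystander: black hand meter 55 x 85 x 26 mm lying on top of the sampler's tower, towards its back. Origin: centre of its underside.
- enamel_mug: Bystander: white mug, 80 mm across, 85 high, at the back left. Origin: centre of its underside.
Things that resemble listed ones, but are neither listed nor needed, are in the scene too. What is shaped like the probe but red or yellow is not meant.

How it is judged:
By the outcome, as a careful person would: the job done as asked, in the order asked, and still so for the second after the job is handed in, while the arm keeps its last pose, push and grip.
It also fails if it takes over 51 s, if anything falls off the work surface, if the arm or the gripper's body presses on something with over 40 N, if the wrist force passes 120 N, or if a joint passes its speed limit or range.

## Working session

There is one attempt and no reset: what is moved stays moved. The work goes in short steps, Python scripts to look and compute and a tool call to move; the robot and the scene stay as the last step left them, time stands still between calls to the robot, and variables do not carry over. Pictures are saved under pics/ and viewed, about 8 in all and at most 12, crops included, and the job is handed in when it is done.

Besides the shell and the picture viewer there is one more tool, called as name([rows], argument=value, ...), one row to a line, values as JSON. step_arm: Moves the arm, as the interface text tells. Its arguments: {"type":"object","properties":{"increments":{"type":"array"},"newtons":{"type":"number"}},"required":["increments"]}

```bash
mkdir -p pics
python3 - <<'E'
from rig import env
import cv2,pickle
d={}
for n in("scene","top","wrist"):
    d[n]=env.get_image(n); 
    print(n,d[n]["camera_matrix"].tolist(),d[n]["rvec"],d[n]["tvec"],d[n]["distortion"])
pickle.dump(d,open("im0.pkl","wb"))
cv2.imwrite("pics/scene0.png",cv2.resize(d["scene"]["color"],(800,600),interpolation=cv2.INTER_CUBIC))
cv2.imwrite("pics/top0.png",cv2.resize(d["top"]["color"],(800,600),interpolation=cv2.INTER_CUBIC))
print(env.observe(), env.tips_ahead)
E
```

```text
scene [[529.1705580221139, 0.0, 290.673470980341], [0.0, 529.1705580221139, 201.57743272711284], [0.0, 0.0, 1.0]] [ 0.7146072   2.60015466 -1.12692548] [ 0.40030279 -0.16665107  1.97719966] [0.00901313 0.         0.         0.         0.        ]
top [[473.9802582717045, 0.0, 280.25820709666124], [0.0, 473.9802582717045, 212.06810744922907], [0.0, 0.0, 1.0]] [ 2.14380566 -2.12978306  0.20524578] [0.06914749 0.54075521 1.69658964] [-0.14191709  0.          0.          0.          0.        ]
wrist [[318.42387006410166, 0.0, 281.68498697889896], [0.0, 318.42387006410166, 207.68646568089903], [0.0, 0.0, 1.0]] [-2.30799258 -1.76272195 -0.25142471] [-0.54903186 -0.03740928  0.37985607] [-0.01740276  0.          0.          0.          0.        ]
{'time_s': 0.15, 'q': array([ 6.23764827e+01,  2.18343633e+01,  7.43707476e+01,  8.25299863e-04,
        8.38593370e+01, -1.23363356e+01]), 'qvel': array([-0.08632083, -0.0557725 , -0.22481063,  0.06295877,  0.01082157,
       -0.00542993]), 'joint_efforts': array([ 2.72229525e-03, -4.48622239e+01, -2.31340921e+01, -1.79748836e-04,
        3.81726975e-03, -1.09414856e-05]), 'position': array([0.14500647, 0.5305159 , 0.40425623]), 'tool_rot': array([[ 2.63658453e-01,  9.64615952e-01, -5.34226068e-04],
       [ 9.64615478e-01, -2.63658871e-01, -9.89971375e-04],
       [-1.09579562e-03, -2.54308413e-04, -9.99999367e-01]]), 'ft_force': array([ 0.1481425 , -0.8651171 , -0.24738122]), 'wrist_torque': array([-0.01996822,  0.0232887 ,  0.01089649]), 'grip_width': 0.0855923208499019} 0.1734
```

View pics/scene0.png

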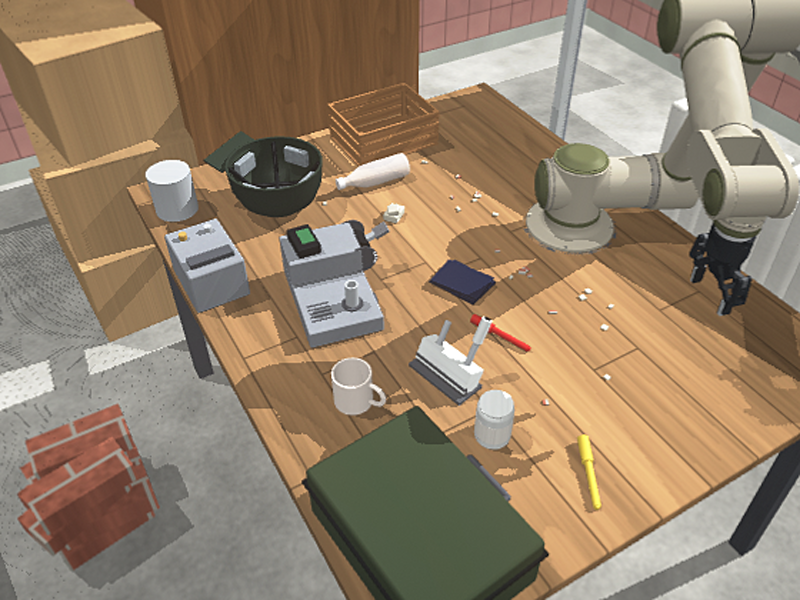

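View pics/top0.png

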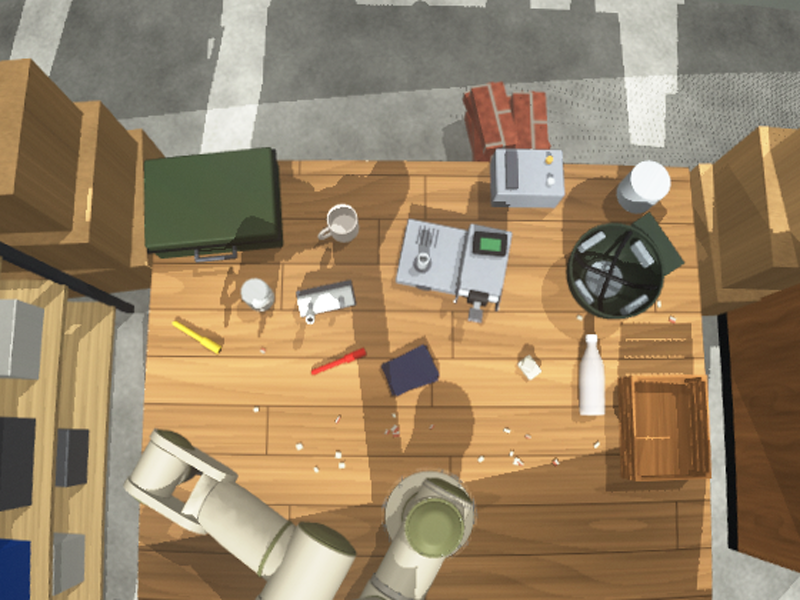

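The scene view (800 px scale) shows the headed metal probe in the rest's near hole at (480,335) and the plain rod at (443,335). The cup is at (351,292), and the dial and lever are at (372,240). The top view puts the probe at (311,318), the cup at (423,262) and the pad at (477,312).

Things that could be taken for the probe: the plain rod (443,335), which has no head; the red one (500,333) and the yellow one (590,470), which are excluded by colour; and the grey one with a thick white head at (480,335), which I choose. I'll check it in a crop.

Run:
```python
import cv2,pickle,numpy as np
d=pickle.load(open("im0.pkl","rb"))
P=[("scene",280,212,72,72),("scene",195,150,96,96),("top",195,180,64,64),("top",272,148,96,96)]
t=[]
for n,x,y,w,h in P:
    c=cv2.resize(d[n]["color"][y:y+h,x:x+w],(400,300) if 0 else (300*w//h,300),interpolation=cv2.INTER_CUBIC)
    s=300/h
    for k in range(0,w,10):
        cv2.putText(c,str(x+k),(int(k*s),8),0,.27,(0,0,255));cv2.line(c,(int(k*s),10),(int(k*s),16),(0,0,255))
        cv2.putText(c,str(y+k),(0,int(k*s)+3),0,.27,(0,0,255));cv2.line(c,(20,int(k*s)),(25,int(k*s)),(0,0,255))
    t.append(c)
cv2.imwrite("pics/c1.png",np.vstack([np.hstack(t[:2]),np.hstack(t[2:])]))
```

```text
(no output)
```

View pics/c1.png

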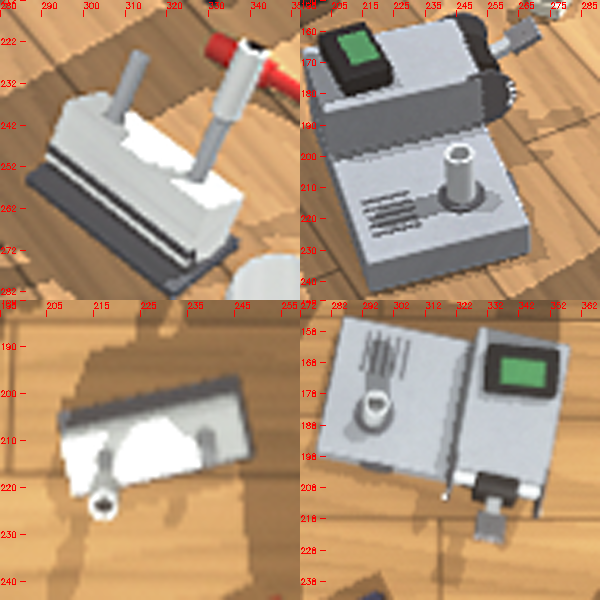

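The crop confirms it: a grey thick-headed probe in the hole nearer the tin, with head top at about scene (341,223) and top (217,224). The red lookalike lies behind it. The cup mouth is at scene (246,199) and top (296,181), and the pad is at scene (267,162) and top (333,220).

```bash
cat > h.py <<'E'
import numpy as np,cv2
def ray(im,uv):
    K,D=im["camera_matrix"],np.array(im["distortion"])
    R=cv2.Rodrigues(np.array(im["rvec"]))[0]; c=-R.T@np.ravel(im["tvec"])
    p=cv2.undistortPoints(np.array([[uv]],float),K,D).ravel()
    v=R.T@np.array([*p,1]); return c,v/np.linalg.norm(v)
def onz(im,uv,z):
    c,v=ray(im,uv); return c+v*(z-c[2])/v[2]
def tri(rs):
    A=sum(np.eye(3)-np.outer(v,v) for c,v in rs); b=sum((np.eye(3)-np.outer(v,v))@c for c,v in rs)
    x=np.linalg.solve(A,b); return x,[round(1e3*np.linalg.norm(np.cross(x-c,v)),1) for c,v in rs]
def proj(im,p): return cv2.projectPoints(np.array([p],float),np.array(im["rvec"]),np.array(im["tvec"]),im["camera_matrix"],np.array(im["distortion"]))[0].ravel()
E
python3 - <<'E'
import pickle; from h import *
np.set_printoptions(precision=4,suppress=True)
d=pickle.load(open("im0.pkl","rb")); S,T=d["scene"],d["top"]
for n,a,b in [("headtop",(340.7,223.3),(217,223.7)),("cup",(245.9,198.6),(296,181)),("pad",(267,162.2),(332.8,220))]:
    print(n,tri([ray(S,a),ray(T,b)]),onz(T,b,.105))
print("stem exit",onz(S,(327.5,255.2),.06),onz(T,(217.6,216.5),.06))
def ang(a,b,z):
    p,q=onz(T,a,z),onz(T,b,z); print(p,q,np.degrees(np.arctan2(*(q-p)[[1,0]])))
ang((278.4,196),(286.4,153.8),.045); ang((329.6,157),(357.8,162.4),.11); ang((207.4,204.5),(245.8,196.6),.015)
# wrist projections
W=d["wrist"]; print(proj(W,[.45,.27,.19]))
E
```

```text
headtop (array([0.4785, 0.293 , 0.1498]), [np.float64(1.5), np.float64(1.5)]) [0.4864 0.2974 0.105 ]
cup (array([0.6429, 0.0184, 0.1044]), [np.float64(1.5), np.float64(1.5)]) [0.6441 0.0175 0.105 ]
pad (array([ 0.4995, -0.1109,  0.1027]), [np.float64(4.6), np.float64(4.6)]) [ 0.5028 -0.1134  0.105 ]
stem exit [0.529  0.3121 0.06  ] [0.5197 0.3013 0.06  ]
[0.6011 0.0799 0.045 ] [0.7642 0.0506 0.045 ] -10.161778428758067
[ 0.734  -0.1048  0.11  ] [ 0.715  -0.2077  0.11  ] -100.4289174745621
[0.5727 0.3464 0.015 ] [0.6041 0.2023 0.015 ] -77.68701814103945
[106.1263 583.5012]
```

```bash
cat >> h.py <<'E'
from scipy.linalg import logm
np.set_printoptions(precision=4,suppress=True)
def frame(z,x):
    z=np.array(z,float);z/=np.linalg.norm(z);x=np.array(x,float);x-=z*(x@z);x/=np.linalg.norm(x)
    return np.column_stack([x,np.cross(z,x),z])
def go(o,g,R,ahead=.155):
    """equal rows (cm, rad) taking the tool so that the point `ahead` of TCP is at g"""
    A=np.eye(4);A[:3,:3]=o["tool_rot"];A[:3,3]=o["position"]
    B=np.eye(4);B[:3,:3]=R;B[:3,3]=np.array(g)-ahead*R[:,2]
    L=np.real(logm(np.linalg.inv(A)@B)); v=L[:3,3]*100; w=np.array([L[2,1],L[0,2],L[1,0]])
    n=int(np.ceil(max(np.linalg.norm(v)/3.5,np.linalg.norm(w)/.12,1)))
    print("twist total cm",v,"rad",w,"rows>=",n,"per row",v/n,w/n)
a=np.radians(12.3); ax=np.array([-np.sin(np.radians(25))*np.cos(a),-np.sin(np.radians(25))*np.sin(a),np.cos(np.radians(25))])
ry=np.array([-np.sin(a),np.cos(a),0]); Rg=frame(-ax,ry)
E
python3 - <<'E'
from h import *; from rig import env
hc=np.array([.490,.2955,.1244]); go(env.observe(),hc+.09*ax,Rg)
E
```

```text
twist total cm [-25.498   23.7198  10.7742] rad [-0.4283  0.106  -0.4736] rows>= 11 per row [-2.318   2.1563  0.9795] [-0.0389  0.0096 -0.0431]
```

step_arm([
  {"x":-2.32,"y":2.16,"z":0.98,"wx":-0.039,"wy":0.0096,"wz":-0.043,"gripper":6},
  {"x":-2.32,"y":2.16,"z":0.98,"wx":-0.039,"wy":0.0096,"wz":-0.043},
  {"x":-2.32,"y":2.16,"z":0.98,"wx":-0.039,"wy":0.0096,"wz":-0.043},
  {"x":-2.32,"y":2.16,"z":0.98,"wx":-0.039,"wy":0.0096,"wz":-0.043},
  {"x":-2.32,"y":2.16,"z":0.98,"wx":-0.039,"wy":0.0096,"wz":-0.043},
  {"x":-2.32,"y":2.16,"z":0.98,"wx":-0.039,"wy":0.0096,"wz":-0.043},
  {"x":-2.32,"y":2.16,"z":0.98,"wx":-0.039,"wy":0.0096,"wz":-0.043},
  {"x":-2.32,"y":2.16,"z":0.98,"wx":-0.039,"wy":0.0096,"wz":-0.043},
  {"x":-2.32,"y":2.16,"z":0.98,"wx":-0.039,"wy":0.0096,"wz":-0.043},
  {"x":-2.32,"y":2.16,"z":0.98,"wx":-0.039,"wy":0.0096,"wz":-0.043},
  {"x":-2.32,"y":2.16,"z":0.98,"wx":-0.039,"wy":0.0096,"wz":-0.043},
  {},
  {},
])

```text
invalid input at $.increments[1]: expected keys x, y, z, wx, wy, wz, gripper
```

Run:
```python
from h import *; from rig import env
import pickle
W=env.get_image("wrist"); pickle.dump(W,open("w1.pkl","wb"))
hc=np.array([.490,.2955,.1244]); o=env.observe(); print(o["grip_width"]); go(o,hc+.09*ax,Rg)
for k in (.028,-.027,-.08): print(k,proj(W,hc+k*ax))
c=W["color"].copy(); cv2.imwrite("pics/w1.png",cv2.resize(c,(800,600),interpolation=cv2.INTER_CUBIC))
```

```text
0.08567250871897143
twist total cm [-25.5019  23.7186  10.7808] rad [-0.4282  0.1058 -0.4736] rows>= 11 per row [-2.3184  2.1562  0.9801] [-0.0389  0.0096 -0.0431]
0.028 [154.4772 545.7112]
-0.027 [179.4934 506.3671]
-0.08 [198.1867 476.8857]
```

View pics/w1.png

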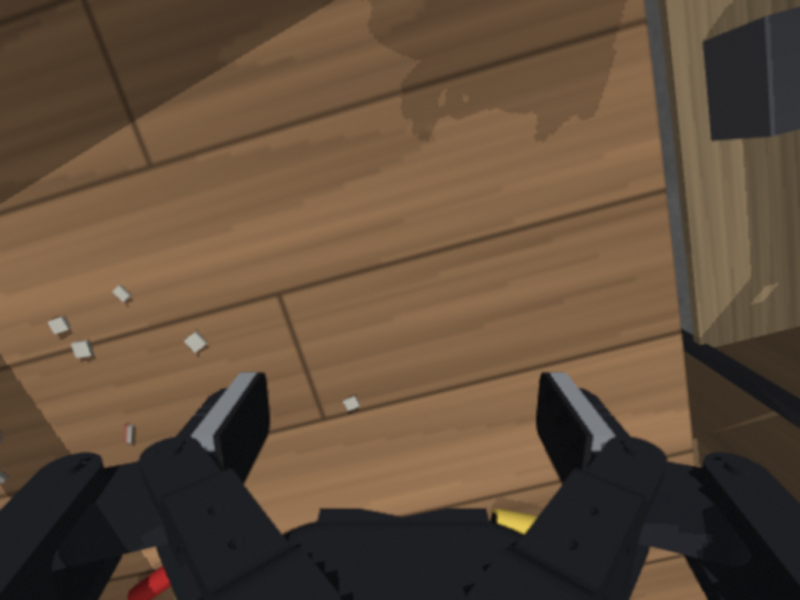

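The call was refused because every row needs every key, so the arm has not moved. The wrist view only shows bare table and the fingers. I'll resend with full rows.

step_arm([
  {"x":-2.32,"y":2.16,"z":0.98,"wx":-0.039,"wy":0.0096,"wz":-0.043,"gripper":6},
  {"x":-2.32,"y":2.16,"z":0.98,"wx":-0.039,"wy":0.0096,"wz":-0.043,"gripper":6},
  {"x":-2.32,"y":2.16,"z":0.98,"wx":-0.039,"wy":0.0096,"wz":-0.043,"gripper":6},
  {"x":-2.32,"y":2.16,"z":0.98,"wx":-0.039,"wy":0.0096,"wz":-0.043,"gripper":6},
  {"x":-2.32,"y":2.16,"z":0.98,"wx":-0.039,"wy":0.0096,"wz":-0.043,"gripper":6},
  {"x":-2.32,"y":2.16,"z":0.98,"wx":-0.039,"wy":0.0096,"wz":-0.043,"gripper":6},
  {"x":-2.32,"y":2.16,"z":0.98,"wx":-0.039,"wy":0.0096,"wz":-0.043,"gripper":6},
  {"x":-2.32,"y":2.16,"z":0.98,"wx":-0.039,"wy":0.0096,"wz":-0.043,"gripper":6},
  {"x":-2.32,"y":2.16,"z":0.98,"wx":-0.039,"wy":0.0096,"wz":-0.043,"gripper":6},
  {"x":-2.32,"y":2.16,"z":0.98,"wx":-0.039,"wy":0.0096,"wz":-0.043,"gripper":6},
  {"x":-2.32,"y":2.16,"z":0.98,"wx":-0.039,"wy":0.0096,"wz":-0.043,"gripper":6},
  {"x":0,"y":0,"z":0,"wx":0,"wy":0,"wz":0,"gripper":6},
  {"x":0,"y":0,"z":0,"wx":0,"wy":0,"wz":0,"gripper":6},
])

```text
time_s: 1.5
position: [0.3826, 0.2677, 0.3417]
tool_rot: [[-0.211, 0.886, 0.413], [0.978, 0.191, 0.09], [0.001, 0.423, -0.906]]
ft_force: [0.5, 0.5, 0.2]
grip_width: 0.0598
```

Run:
```python
from h import *; from rig import env
import pickle
W=env.get_image("wrist"); pickle.dump(W,open("w1.pkl","wb"))
hc=np.array([.490,.2955,.1244]); o=env.observe(); print(o["grip_width"],o["time_s"]); go(o,hc+.09*ax,Rg)
c=W["color"].copy(); c=cv2.resize(c,(800,600),interpolation=cv2.INTER_CUBIC)
for k in (.028,-.027,-.08):
    p=proj(W,hc+k*ax); print(k,p,p/.7); cv2.drawMarker(c,tuple(int(t) for t in p/.7),(255,0,255),0,12,1)
cv2.imwrite("pics/w2.png",c)
```

```text
0.05995208636895647 1.55
twist total cm [ 0.3806  0.8956 -0.0953] rad [ 0.0002  0.     -0.0014] rows>= 1 per row [ 0.3806  0.8956 -0.0953] [ 0.0002  0.     -0.0014]
0.028 [289.7477 245.5455] [413.9254 350.7793]
-0.027 [288.0875 218.2369] [411.5536 311.767 ]
-0.08 [287.0312 200.8746] [410.0445 286.9637]
```

View pics/w2.png

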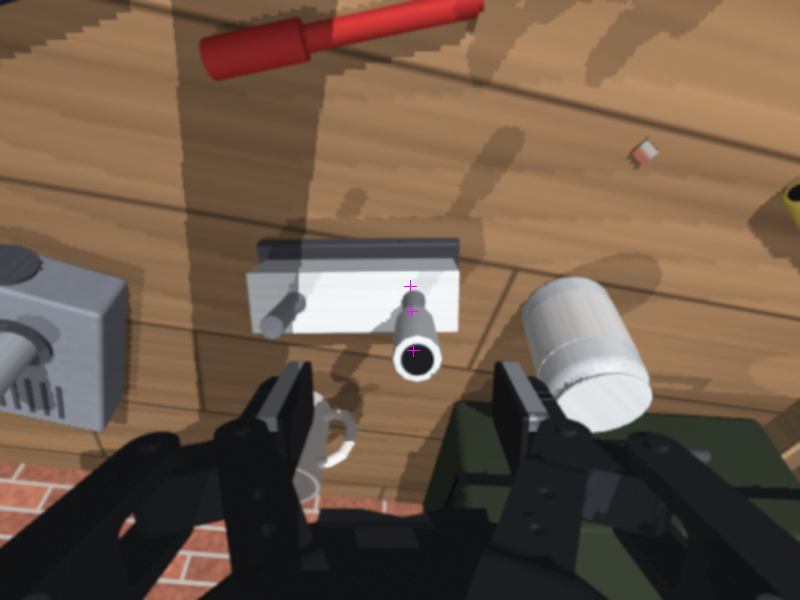

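The wrist view (800 px) shows the probe head ring centred at (417,357) between the fingers. The prediction was (414,351). The rest edge is parallel to the jaws, so the yaw is right. The tin sits clear on the right.

Run:
```python
from h import *; from rig import env
import pickle
d=pickle.load(open("im0.pkl","rb")); W=pickle.load(open("w1.pkl","rb"))
r=[ray(d["scene"],(340.7,223.3)),ray(d["top"],(217,223.7)),ray(W,(417*.7,357*.7))]
ht,e=tri(r); print(ht,e, "wrist at depth", onz(W,(417*.7,357*.7),.151), onz(W,(413*.7,294*.7),.06))
p=onz(W,(417*.7,357*.7),.151); hc=p-.028*ax; print(hc)
o=env.observe(); go(o,hc+.06*ax,Rg); go(o,hc,Rg)
```

```text
[0.479  0.2938 0.1516] [np.float64(1.5), np.float64(2.0), np.float64(1.1)] wrist at depth [0.4808 0.2949 0.151 ] [0.5219 0.3043 0.06  ]
[0.4924 0.2974 0.1256]
twist total cm [0.5188 1.1957 2.9099] rad [ 0.0002  0.     -0.0014] rows>= 1 per row [0.5188 1.1957 2.9099] [ 0.0002  0.     -0.0014]
twist total cm [0.5189 1.195  8.9099] rad [ 0.0002  0.     -0.0014] rows>= 3 per row [0.173  0.3983 2.97  ] [ 0.0001  0.     -0.0005]
```

step_arm([
  {"x":0.5,"y":1.1,"z":0,"wx":0,"wy":0,"wz":0,"gripper":6},
  {"x":0,"y":0,"z":2,"wx":0,"wy":0,"wz":0,"gripper":6},
  {"x":0,"y":0,"z":2,"wx":0,"wy":0,"wz":0,"gripper":6},
  {"x":0,"y":0,"z":2,"wx":0,"wy":0,"wz":0,"gripper":6},
  {"x":0,"y":0,"z":2,"wx":0,"wy":0,"wz":0,"gripper":6},
  {"x":0,"y":0,"z":0.8,"wx":0,"wy":0,"wz":0,"gripper":6},
  {"x":0,"y":0,"z":0,"wx":0,"wy":0,"wz":0,"gripper":6},
])

```text
time_s: 2.25
position: [0.4271, 0.2835, 0.2663]
tool_rot: [[-0.213, 0.886, 0.412], [0.977, 0.193, 0.09], [0.0, 0.422, -0.907]]
ft_force: [-0.2, 0.6, 0.0]
grip_width: 0.0604
```

step_arm([
  {"x":0,"y":0,"z":0,"wx":0,"wy":0,"wz":0,"gripper":1.5},
  {"x":0,"y":0,"z":0,"wx":0,"wy":0,"wz":0,"gripper":1.5},
  {"x":0,"y":0,"z":0,"wx":0,"wy":0,"wz":0,"gripper":1.5},
  {"x":0,"y":0,"z":0,"wx":0,"wy":0,"wz":0,"gripper":1.5},
  {"x":0,"y":0,"z":0,"wx":0,"wy":0,"wz":0,"gripper":1.5},
  {"x":0,"y":0,"z":0,"wx":0,"wy":0,"wz":0,"gripper":1.5},
  {"x":0,"y":0,"z":0,"wx":0,"wy":0,"wz":0,"gripper":1.5},
  {"x":0,"y":0,"z":0,"wx":0,"wy":0,"wz":0,"gripper":1.5},
], newtons=50)

```text
time_s: 3.05
position: [0.4273, 0.2831, 0.2678]
tool_rot: [[-0.213, 0.884, 0.415], [0.977, 0.192, 0.091], [0.001, 0.425, -0.905]]
ft_force: [-4.5, 0.0, 6.6]
grip_width: 0.0208
```

step_arm([
  {"x":0,"y":0,"z":-0.5,"wx":0,"wy":0,"wz":0,"gripper":1.5},
  {"x":0,"y":0,"z":-1,"wx":0,"wy":0,"wz":0,"gripper":1.5},
  {"x":0,"y":0,"z":-1.5,"wx":0,"wy":0,"wz":0,"gripper":1.5},
  {"x":0,"y":0,"z":-1.5,"wx":0,"wy":0,"wz":0,"gripper":1.5},
  {"x":0,"y":0,"z":-1.5,"wx":0,"wy":0,"wz":0,"gripper":1.5},
  {"x":0,"y":0,"z":-2,"wx":0,"wy":0,"wz":0,"gripper":1.5},
  {"x":0,"y":0,"z":-3,"wx":0,"wy":0,"wz":0,"gripper":1.5},
  {"x":0,"y":0,"z":-3,"wx":0,"wy":0,"wz":0,"gripper":1.5},
  {"x":0,"y":0,"z":0,"wx":0,"wy":0,"wz":0,"gripper":1.5},
])

```text
time_s: 3.95
position: [0.3682, 0.2701, 0.3974]
tool_rot: [[-0.213, 0.883, 0.419], [0.977, 0.192, 0.093], [0.001, 0.429, -0.903]]
ft_force: [-0.1, 0.2, -1.1]
grip_width: 0.0209
```

Run:
```python
from h import *; from rig import env
b=np.radians(-10.2); sy=[-np.sin(b),np.cos(b),0]
o=env.observe(); print(o["ft_force"],o["grip_width"],o["position"])
cup=np.array([.6432,.0182,0])
# foot 122 mm below the grasp; foot 35 mm above mouth, 60 mm short (towards robot/left)
go(o,cup+[-.0,.0,.105+.045+.122],frame([0,0,-1],sy))
# jaws aligned with the probe-lean direction kept vs sy
```

```text
[-0.1381  0.2309 -1.143 ] 0.020928944779589075 [0.3682 0.2701 0.3974]
twist total cm [-25.7512  27.5012   2.7325] rad [ 0.4377 -0.0883  0.3858] rows>= 11 per row [-2.341   2.5001  0.2484] [ 0.0398 -0.008   0.0351]
```

step_arm([
  {"x":-2.146,"y":2.292,"z":0.228,"wx":0.0365,"wy":-0.0074,"wz":0.0321,"gripper":1.5},
  {"x":-2.146,"y":2.292,"z":0.228,"wx":0.0365,"wy":-0.0074,"wz":0.0321,"gripper":1.5},
  {"x":-2.146,"y":2.292,"z":0.228,"wx":0.0365,"wy":-0.0074,"wz":0.0321,"gripper":1.5},
  {"x":-2.146,"y":2.292,"z":0.228,"wx":0.0365,"wy":-0.0074,"wz":0.0321,"gripper":1.5},
  {"x":-2.146,"y":2.292,"z":0.228,"wx":0.0365,"wy":-0.0074,"wz":0.0321,"gripper":1.5},
  {"x":-2.146,"y":2.292,"z":0.228,"wx":0.0365,"wy":-0.0074,"wz":0.0321,"gripper":1.5},
  {"x":-2.146,"y":2.292,"z":0.228,"wx":0.0365,"wy":-0.0074,"wz":0.0321,"gripper":1.5},
  {"x":-2.146,"y":2.292,"z":0.228,"wx":0.0365,"wy":-0.0074,"wz":0.0321,"gripper":1.5},
  {"x":-2.146,"y":2.292,"z":0.228,"wx":0.0365,"wy":-0.0074,"wz":0.0321,"gripper":1.5},
  {"x":-2.146,"y":2.292,"z":0.228,"wx":0.0365,"wy":-0.0074,"wz":0.0321,"gripper":1.5},
  {"x":-2.146,"y":2.292,"z":0.228,"wx":0.0365,"wy":-0.0074,"wz":0.0321,"gripper":1.5},
  {"x":-2.146,"y":2.292,"z":0.228,"wx":0.0365,"wy":-0.0074,"wz":0.0321,"gripper":1.5},
  {"x":0,"y":0,"z":0,"wx":0,"wy":0,"wz":0,"gripper":1.5},
  {"x":0,"y":0,"z":0,"wx":0,"wy":0,"wz":0,"gripper":1.5},
])

```text
time_s: 5.35
position: [0.6483, 0.0224, 0.4262]
tool_rot: [[0.178, 0.984, -0.008], [0.984, -0.178, -0.002], [-0.004, -0.007, -1.0]]
ft_force: [-0.1, 0.2, -0.4]
grip_width: 0.0213
```

Run:
```python
from h import *; from rig import env
import pickle
S=env.get_image("scene");W=env.get_image("wrist"); pickle.dump((S,W),open("s2.pkl","wb"))
b=np.radians(-10.2); sy=[-np.sin(b),np.cos(b),0]
o=env.observe(); print(o["position"],o["tool_rot"],o["grip_width"])
cup=np.array([.6432,.0182,0]); go(o,cup+[-.0,.0,.105+.045+.122],frame([0,0,-1],sy))
g=o["position"]+.155*o["tool_rot"][:,2]
print("pred scene head/foot",proj(S,g),proj(S,g+.122*o["tool_rot"][:,2]),proj(S,cup+[0,0,.105]))
print("pred wrist foot/cup",proj(W,g+.122*o["tool_rot"][:,2]),proj(W,cup+[0,0,.105]))
x,y=205,125
c=cv2.resize(S["color"][y:y+100,x:x+80],(480,600),interpolation=cv2.INTER_CUBIC)
w=cv2.resize(W["color"],(320,240))
w2=cv2.resize(W["color"][130:290,180:380],(320,256))
cv2.imwrite("pics/s2.png",np.hstack([c,np.vstack([w,w2,np.zeros((104,320,3),np.uint8)])]))
```

```text
[0.6477 0.0236 0.4272] [[ 0.1762  0.9843 -0.0064]
 [ 0.9844 -0.1762 -0.0025]
 [-0.0036 -0.0059 -1.    ]] 0.021021374254774627
twist total cm [-0.6059 -0.3473  0.0263] rad [-0.0059  0.0036  0.0009] rows>= 1 per row [-0.6059 -0.3473  0.0263] [-0.0059  0.0036  0.0009]
pred scene head/foot [242.0388 157.2635] [244.4531 188.6365] [245.304  198.3394]
pred wrist foot/cup [282.7562 205.9614] [277.3843 191.1158]
```

View pics/s2.png

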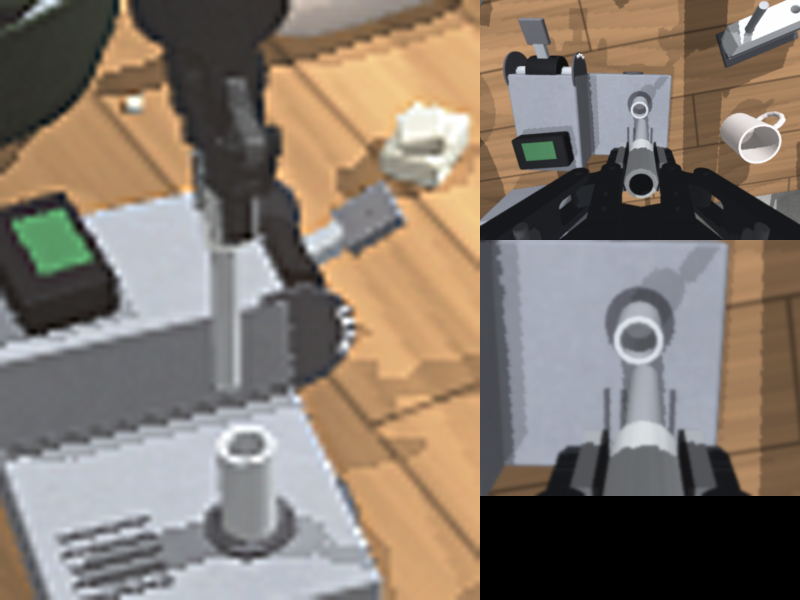

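The probe is held above the cup. In the scene crop the foot is at px (242.8,190), against a predicted (244.5,188.6). The wrist view has the cup at (278.8,192.5). The stem seems to tilt a little in the jaws, with the foot away from the robot, so I'll zoom in to measure that.

Run:
```python
from h import *
import pickle
S,W=pickle.load(open("s2.pkl","rb"))
def crop(im,x,y,w,h,s):
    c=cv2.resize(im["color"][y:y+h,x:x+w],(w*s,h*s),interpolation=cv2.INTER_NEAREST)
    for k in range(0,w,5): cv2.putText(c,str(x+k),(k*s,8),0,.3,(0,0,255)); cv2.line(c,(k*s,10),(k*s,14),(0,0,255))
    for k in range(0,h,5): cv2.putText(c,str(y+k),(0,k*s+4),0,.3,(0,0,255)); cv2.line(c,(22,k*s),(26,k*s),(0,0,255))
    return c
a=crop(W,250,175,66,100,6); b=crop(S,228,150,33,50,12)
cv2.imwrite("pics/z.png",np.hstack([a,b]))
```

```text
(no output)
```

View pics/z.png

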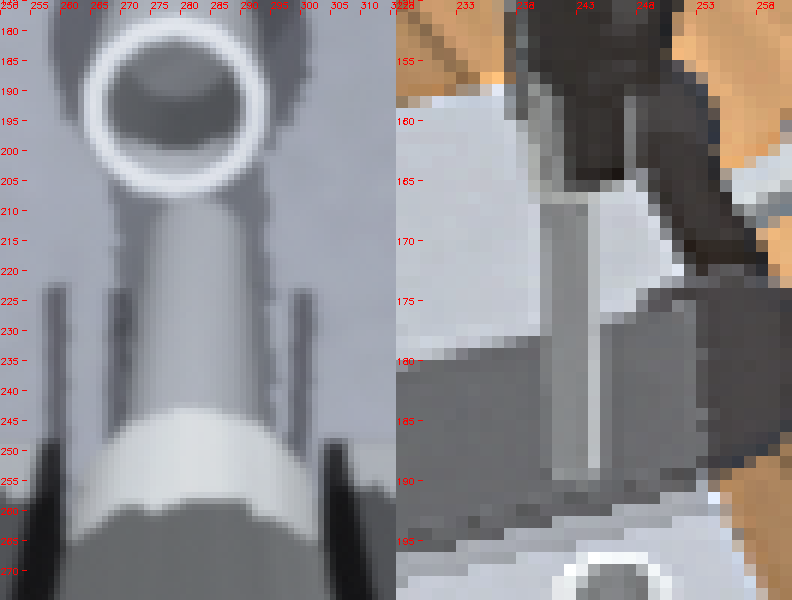

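Run:
```python
from h import *
import pickle
S,W=pickle.load(open("s2.pkl","rb")); d=pickle.load(open("im0.pkl","rb"))
print("cup W",onz(W,(278.9,192.7),.105),"S now",onz(S,(246.3,198.8),.105),"T",onz(d["top"],(296,181),.105), "tri",tri([ray(W,(278.9,192.7)),ray(S,(245.9,198.6)),ray(d["top"],(296,181))]))
for z in(.145,.15,.155): print(z,"foot near edge W",onz(W,(282.3,207.5),z),"foot S",onz(S,(243.3,189.2),z),onz(S,(243.3,189.2),z)-onz(S,(246.3,198.8),.105))
print("tri foot with W edge shifted",tri([ray(W,(282.3,215.5)),ray(S,(243.3,189.2))]))
print("shoulder S",onz(S,(243.0,166.5),.245))
print(proj(S,[.648,.023,.15]),proj(S,[.655,.023,.15]))
```

```text
cup W [0.645  0.0193 0.105 ] S now [0.6415 0.0217 0.105 ] T [0.6441 0.0175 0.105 ] tri (array([0.6436, 0.019 , 0.1053]), [np.float64(1.3), np.float64(1.9), np.float64(1.5)])
0.145 foot near edge W [0.6486 0.022  0.145 ] foot S [0.6477 0.018  0.145 ] [ 0.0062 -0.0037  0.04  ]
0.15 foot near edge W [0.6472 0.0223 0.15  ] foot S [0.65   0.0231 0.15  ] [0.0085 0.0015 0.045 ]
0.155 foot near edge W [0.6458 0.0225 0.155 ] foot S [0.6523 0.0283 0.155 ] [0.0108 0.0066 0.05  ]
tri foot with W edge shifted (array([0.6518, 0.0224, 0.1511]), [np.float64(2.1), np.float64(2.1)])
shoulder S [0.6496 0.0317 0.245 ]
[243.8667 188.9547] [241.8174 189.7292]
```

step_arm([
  {"x":-0.1,"y":0.21,"z":0,"wx":0.0225,"wy":0,"wz":0,"gripper":1.5},
  {"x":-0.1,"y":0.21,"z":0,"wx":0.0225,"wy":0,"wz":0,"gripper":1.5},
  {"x":0,"y":0.05,"z":1,"wx":0,"wy":0,"wz":0,"gripper":1.5},
  {"x":0,"y":0.05,"z":1,"wx":0,"wy":0,"wz":0,"gripper":1.5},
  {"x":0,"y":0.05,"z":1,"wx":0,"wy":0,"wz":0,"gripper":1.5},
  {"x":0,"y":0,"z":0,"wx":0,"wy":0,"wz":0,"gripper":1.5},
  {"x":0,"y":0,"z":0,"wx":0,"wy":0,"wz":0,"gripper":1.5},
])

```text
time_s: 6.15
position: [0.6519, 0.0201, 0.397]
tool_rot: [[0.177, 0.983, -0.051], [0.984, -0.177, 0.005], [-0.004, -0.051, -0.999]]
ft_force: [0.5, 0.4, -1.5]
grip_width: 0.0211
```

Run:
```python
from h import *; from rig import env
import pickle
S=env.get_image("scene");W=env.get_image("wrist"); pickle.dump((S,W),open("s3.pkl","wb"))
o=env.observe(); print(o["position"],o["tool_rot"][:,2],o["time_s"])
def crop(im,x,y,w,h,s):
    c=cv2.resize(im["color"][y:y+h,x:x+w],(w*s,h*s),interpolation=cv2.INTER_NEAREST)
    for k in range(0,w,5): cv2.putText(c,str(x+k),(k*s,8),0,.3,(0,0,255)); cv2.line(c,(k*s,10),(k*s,14),(0,0,255))
    for k in range(0,h,5): cv2.putText(c,str(y+k),(0,k*s+4),0,.3,(0,0,255)); cv2.line(c,(22,k*s),(26,k*s),(0,0,255))
    return c
cv2.imwrite("pics/z3.png",np.hstack([crop(W,250,165,66,100,6),crop(S,228,165,33,50,12)]))
```

```text
[0.6519 0.0201 0.3977] [-0.0494  0.0051 -0.9988] 6.25
```

View pics/z3.png

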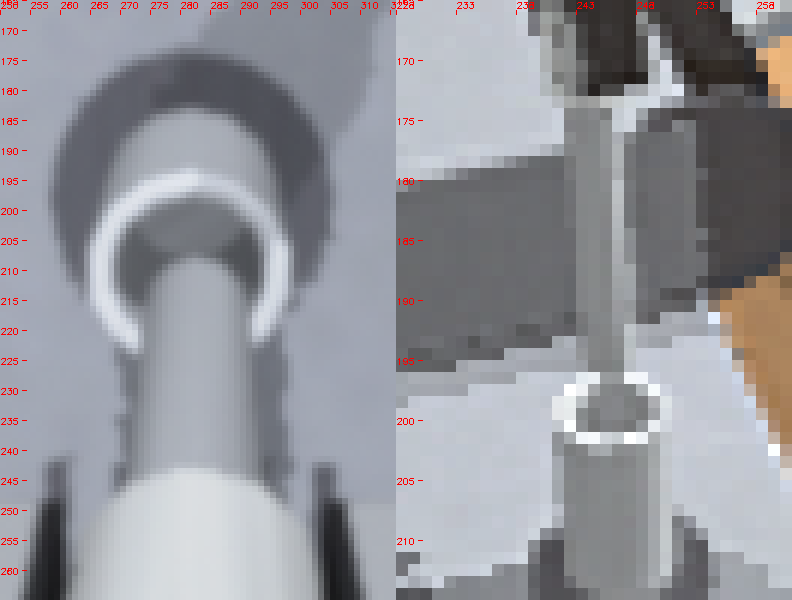

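Run:
```python
from h import *
import pickle
S,W=pickle.load(open("s3.pkl","rb"))
print("cup W",onz(W,(281.3,210.4),.105)); 
for z in(.115,.12,.125): print("foot edge W",z,onz(W,(282.3,208),z))
print("S diff", proj(S,[.644,.019,.12]),proj(S,[.644,.019,.105]))
```

```text
cup W [0.6454 0.0193 0.105 ]
foot edge W 0.115 [0.6411 0.0209 0.115 ]
foot edge W 0.12 [0.6399 0.0212 0.12  ]
foot edge W 0.125 [0.6387 0.0214 0.125 ]
S diff [244.9433 195.0182] [245.1935 198.5776]
```

step_arm([
  {"x":-0.14,"y":-0.08,"z":0,"wx":0,"wy":0,"wz":0,"gripper":1.5},
  {"x":0,"y":0.05,"z":1,"wx":0,"wy":0,"wz":0,"gripper":1.5},
  {"x":0,"y":0.05,"z":1,"wx":0,"wy":0,"wz":0,"gripper":1.5},
  {"x":0,"y":0.05,"z":1,"wx":0,"wy":0,"wz":0,"gripper":1.5},
  {"x":0,"y":0.05,"z":1,"wx":0,"wy":0,"wz":0,"gripper":1.5},
  {"x":0,"y":0.05,"z":1,"wx":0,"wy":0,"wz":0,"gripper":1.5},
  {"x":0,"y":0.05,"z":1,"wx":0,"wy":0,"wz":0,"gripper":1.5},
  {"x":0,"y":0,"z":0,"wx":0,"wy":0,"wz":0,"gripper":1.5},
])

```text
time_s: 7.05
position: [0.6507, 0.0186, 0.3354]
tool_rot: [[0.177, 0.983, -0.053], [0.984, -0.177, 0.006], [-0.004, -0.053, -0.999]]
ft_force: [0.4, -0.6, -0.7]
grip_width: 0.0206
```

step_arm([
  {"x":0,"y":0.02,"z":0.3,"wx":0,"wy":0,"wz":0,"gripper":1.5},
  {"x":0,"y":0.02,"z":0.3,"wx":0,"wy":0,"wz":0,"gripper":1.5},
  {"x":0,"y":0,"z":0,"wx":0,"wy":0,"wz":0,"gripper":1.5},
])

```text
time_s: 7.35
position: [0.6509, 0.0186, 0.331]
tool_rot: [[0.177, 0.983, -0.05], [0.984, -0.177, 0.005], [-0.004, -0.051, -0.999]]
ft_force: [-0.7, -0.4, -0.4]
grip_width: 0.0207
```

step_arm([
  {"x":0,"y":0.01,"z":0.2,"wx":0,"wy":0,"wz":0,"gripper":1.5},
  {"x":0,"y":0,"z":0,"wx":0,"wy":0,"wz":0,"gripper":1.5},
])

```text
time_s: 7.55
position: [0.6508, 0.0185, 0.3291]
tool_rot: [[0.177, 0.983, -0.05], [0.984, -0.177, 0.005], [-0.004, -0.051, -0.999]]
ft_force: [-0.1, 0.2, -1.1]
grip_width: 0.0207
```

step_arm([
  {"x":0,"y":0.01,"z":0.2,"wx":0,"wy":0,"wz":0,"gripper":1.5},
  {"x":0,"y":0,"z":0,"wx":0,"wy":0,"wz":0,"gripper":1.5},
])

```text
time_s: 7.75
position: [0.6509, 0.0186, 0.3272]
tool_rot: [[0.177, 0.983, -0.05], [0.984, -0.177, 0.005], [-0.004, -0.05, -0.999]]
ft_force: [0.4, -0.2, -0.3]
grip_width: 0.0205
```

step_arm([
  {"x":0,"y":0.01,"z":0.15,"wx":0,"wy":0,"wz":0,"gripper":1.5},
  {"x":0,"y":0,"z":0,"wx":0,"wy":0,"wz":0,"gripper":1.5},
])

```text
time_s: 7.95
position: [0.6509, 0.0185, 0.3271]
tool_rot: [[0.177, 0.983, -0.048], [0.984, -0.177, 0.005], [-0.004, -0.048, -0.999]]
ft_force: [-1.1, 0.1, 7.3]
grip_width: 0.0208
```

The floor is felt (7 N at the expected height). Now I release and retreat straight up.

step_arm([
  {"x":0,"y":0,"z":0,"wx":0,"wy":0,"wz":0,"gripper":5},
  {"x":0,"y":0,"z":0,"wx":0,"wy":0,"wz":0,"gripper":5},
  {"x":0,"y":0,"z":0,"wx":0,"wy":0,"wz":0,"gripper":5},
  {"x":0,"y":0,"z":0,"wx":0,"wy":0,"wz":0,"gripper":5},
  {"x":0,"y":0,"z":0,"wx":0,"wy":0,"wz":0,"gripper":5},
  {"x":0,"y":-0.05,"z":-1,"wx":0,"wy":0,"wz":0,"gripper":5},
  {"x":0,"y":-0.1,"z":-2,"wx":0,"wy":0,"wz":0,"gripper":5},
  {"x":0,"y":-0.1,"z":-2,"wx":0,"wy":0,"wz":0,"gripper":5},
  {"x":0,"y":-0.1,"z":-2,"wx":0,"wy":0,"wz":0,"gripper":5},
  {"x":0,"y":-0.1,"z":-2,"wx":0,"wy":0,"wz":0,"gripper":5},
  {"x":0,"y":-0.1,"z":-2,"wx":0,"wy":0,"wz":0,"gripper":5},
  {"x":0,"y":0,"z":0,"wx":0,"wy":0,"wz":0,"gripper":0},
  {"x":0,"y":0,"z":0,"wx":0,"wy":0,"wz":0,"gripper":0},
])

```text
time_s: 9.25
position: [0.6509, 0.019, 0.4357]
tool_rot: [[0.177, 0.983, -0.05], [0.984, -0.177, 0.005], [-0.004, -0.05, -0.999]]
ft_force: [1.0, 0.3, -0.0]
grip_width: 0.0215
```

Run:
```python
from h import *; from rig import env
import pickle
S=env.get_image("scene");T=env.get_image("top"); pickle.dump((S,T),open("s4.pkl","wb"))
o=env.observe(); print(o["position"],o["grip_width"],o["time_s"])
def crop(im,x,y,w,h,s):
    c=cv2.resize(im["color"][y:y+h,x:x+w],(w*s,h*s),interpolation=cv2.INTER_CUBIC)
    for k in range(0,w,10): cv2.putText(c,str(x+k),(k*s,8),0,.3,(0,0,255)); cv2.line(c,(k*s,10),(k*s,14),(0,0,255))
    for k in range(0,h,10): cv2.putText(c,str(y+k),(0,k*s+4),0,.3,(0,0,255)); cv2.line(c,(22,k*s),(26,k*s),(0,0,255))
    return c
cv2.imwrite("pics/z4.png",np.hstack([crop(S,200,145,80,100,5),crop(T,310,165,50,62,8)[:500]]))
# sampler frame from cup & pad
b=np.radians(-10.2); x=np.array([np.cos(b),np.sin(b)]); y=np.array([-x[1],x[0]])
d=pickle.load(open("im0.pkl","rb"))
print("pad top-view on z=.112",onz(d["top"],(332.8,220),.112), "scene",onz(d["scene"],(267,162.2),.112))
for uv in [(257.8,150),(259,170)]: print(onz(d["scene"],uv,.078))
```

```text
[0.651  0.0189 0.4346] 0.006695888176992483 9.35Traceback (most recent call last):
  File "<stdin>", line 10, in <module>
    return _nx.concatenate(arrs, 1, dtype=dtype, casting=casting)
           ~~~~~~~~~~~~~~~^^^^^^^^^^^^^^^^^^^^^^^^^^^^^^^^^^^^^^^
ValueError: all the input array dimensions except for the concatenation axis must match exactly, but along dimension 0, the array at index 0 has size 500 and the array at index 1 has size 496
```

Run:
```python
from h import *
import pickle
S,T=pickle.load(open("s4.pkl","rb"))
def crop(im,x,y,w,h,s):
    c=cv2.resize(im["color"][y:y+h,x:x+w],(w*s,h*s),interpolation=cv2.INTER_CUBIC)
    for k in range(0,w,10): cv2.putText(c,str(x+k),(k*s,8),0,.3,(0,0,255)); cv2.line(c,(k*s,10),(k*s,14),(0,0,255))
    for k in range(0,h,10): cv2.putText(c,str(y+k),(0,k*s+4),0,.3,(0,0,255)); cv2.line(c,(22,k*s),(26,k*s),(0,0,255))
    return c
cv2.imwrite("pics/z4.png",np.hstack([crop(S,200,130,80,110,5)[:550],crop(T,310,160,50,69,8)[:550]]))
d=pickle.load(open("im0.pkl","rb"))
print("pad top-view on z=.112",onz(d["top"],(332.8,220),.112), "scene",onz(d["scene"],(267,162.2),.112))
```

```text
pad top-view on z=.112 [ 0.5017 -0.1125  0.112 ] scene [ 0.5019 -0.0968  0.112 ]
```

View pics/z4.png

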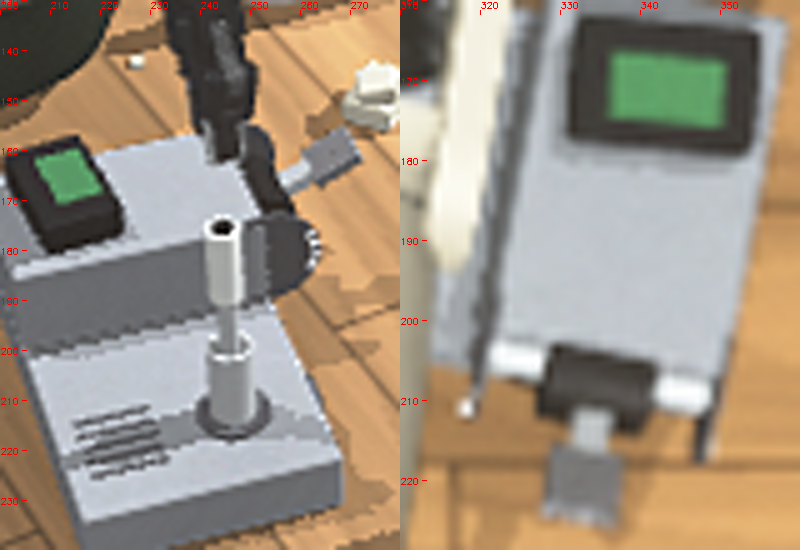

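The crop shows the probe standing upright in the cup, head top at scene (244,175) with the gripper clear. In the top view the pad is centred at (332.6,220.4) and the dial body at (334.6,208.5).

Run:
```python
from h import *; from rig import env
import pickle
S,T=pickle.load(open("s4.pkl","rb"))
p=onz(T,(332.6,220.4),.112); print("pad",p,"scene proj",proj(S,p)); print("dial top",onz(T,(334.6,208.5),.105))
print("probe top S on .2",onz(S,(244.2,175.3),.2))
b=np.radians(-10.2); x=np.array([np.cos(b),np.sin(b),0]); sy=[-np.sin(b),np.cos(b),0]
q=p-.006*x; q[2]=.140; print(q); R=frame([0,0,-1],sy); o=env.observe()
print(o["grip_width"]); go(o,[q[0],q[1],.24],R,.1734);
```

```text
pad [ 0.5003 -0.1118  0.112 ] scene proj [265.2423 159.6347]
dial top [ 0.5445 -0.1205  0.105 ]
probe top S on .2 [0.6424 0.0202 0.2   ]
[ 0.4944 -0.1108  0.14  ]
0.006695888176992483
twist total cm [-15.5329 -13.0613   2.49  ] rad [-0.0527  0.0038 -0.0001] rows>= 6 per row [-2.5888 -2.1769  0.415 ] [-0.0088  0.0006 -0.    ]
```

step_arm([
  {"x":-1.94,"y":-1.63,"z":0.31,"wx":-0.0066,"wy":0,"wz":0,"gripper":0},
  {"x":-1.94,"y":-1.63,"z":0.31,"wx":-0.0066,"wy":0,"wz":0,"gripper":0},
  {"x":-1.94,"y":-1.63,"z":0.31,"wx":-0.0066,"wy":0,"wz":0,"gripper":0},
  {"x":-1.94,"y":-1.63,"z":0.31,"wx":-0.0066,"wy":0,"wz":0,"gripper":0},
  {"x":-1.94,"y":-1.63,"z":0.31,"wx":-0.0066,"wy":0,"wz":0,"gripper":0},
  {"x":-1.94,"y":-1.63,"z":0.31,"wx":-0.0066,"wy":0,"wz":0,"gripper":0},
  {"x":-1.94,"y":-1.63,"z":0.31,"wx":-0.0066,"wy":0,"wz":0,"gripper":0},
  {"x":-1.94,"y":-1.63,"z":0.31,"wx":-0.0066,"wy":0,"wz":0,"gripper":0},
  {"x":0,"y":0,"z":0,"wx":0,"wy":0,"wz":0,"gripper":0},
  {"x":0,"y":0,"z":0,"wx":0,"wy":0,"wz":0,"gripper":0},
])

```text
time_s: 10.35
position: [0.4946, -0.1108, 0.4148]
tool_rot: [[0.178, 0.984, 0.001], [0.984, -0.178, -0.004], [-0.003, 0.002, -1.0]]
ft_force: [0.2, -0.5, -0.7]
grip_width: -0.0001
```

Run:
```python
from h import *; from rig import env
b=np.radians(-10.2); sy=[-np.sin(b),np.cos(b),0]
R=frame([0,0,-1],sy); o=env.observe(); W=env.get_image("wrist")
print(o["grip_width"],o["position"]); go(o,[.4944,-.1108,.145],R,.1734)
p=proj(W,[.5003,-.1118,.112]); print(p)
c=cv2.resize(W["color"],(800,600)); cv2.drawMarker(c,tuple(int(t) for t in p/.7),(255,0,255),0,14,1); cv2.imwrite("pics/w5.png",c)
```

```text
-7.131742589321212e-05 [ 0.4946 -0.1108  0.4148]
twist total cm [ 0.0121 -0.0256  9.6386] rad [ 0.0015  0.0033 -0.0009] rows>= 3 per row [ 0.004  -0.0085  3.2129] [ 0.0005  0.0011 -0.0003]
[283.381  203.7518]
```

View pics/w5.png

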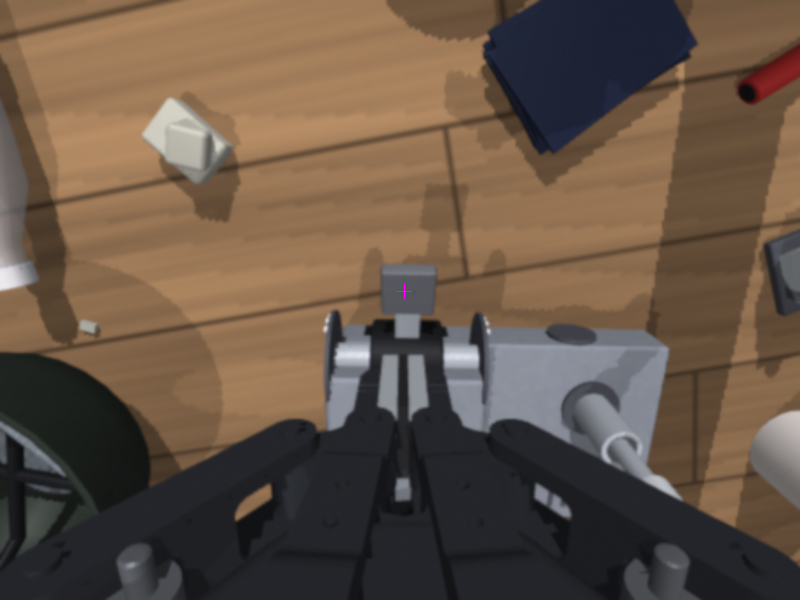

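The wrist view (800 px) shows the pad at (408,290), against a predicted (405,291). The lever and dial are right below the closed fingers. Going down.

step_arm([
  {"x":0.15,"y":0,"z":2,"wx":0,"wy":0,"wz":0,"gripper":0},
  {"x":0,"y":0,"z":2.5,"wx":0,"wy":0,"wz":0,"gripper":0},
  {"x":0,"y":0,"z":2.5,"wx":0,"wy":0,"wz":0,"gripper":0},
  {"x":0,"y":0,"z":2.5,"wx":0,"wy":0,"wz":0,"gripper":0},
  {"x":0,"y":0,"z":1,"wx":0,"wy":0,"wz":0,"gripper":0},
  {"x":0,"y":0,"z":1,"wx":0,"wy":0,"wz":0,"gripper":0},
  {"x":0,"y":0,"z":0,"wx":0,"wy":0,"wz":0,"gripper":0},
])

```text
time_s: 11.1
position: [0.4953, -0.1095, 0.2996]
tool_rot: [[0.177, 0.984, 0.001], [0.984, -0.177, -0.004], [-0.003, 0.001, -1.0]]
ft_force: [0.1, -0.1, 0.3]
grip_width: -0.0002
```

step_arm([
  {"x":0,"y":0,"z":0.5,"wx":0,"wy":0,"wz":0,"gripper":0},
  {"x":0,"y":0,"z":0.5,"wx":0,"wy":0,"wz":0,"gripper":0},
  {"x":0,"y":0,"z":0.5,"wx":0,"wy":0,"wz":0,"gripper":0},
  {"x":0,"y":0,"z":0.5,"wx":0,"wy":0,"wz":0,"gripper":0},
  {"x":0,"y":0,"z":0,"wx":0,"wy":0,"wz":0,"gripper":0},
])

```text
time_s: 11.6
position: [0.4951, -0.1099, 0.2802]
tool_rot: [[0.177, 0.984, 0.002], [0.984, -0.177, -0.004], [-0.004, 0.003, -1.0]]
ft_force: [-0.7, -0.6, 4.3]
grip_width: 0.0001
```

step_arm([
  {"x":0,"y":0,"z":0.5,"wx":0,"wy":0,"wz":0,"gripper":0},
  {"x":0,"y":0,"z":0.5,"wx":0,"wy":0,"wz":0,"gripper":0},
  {"x":0,"y":0,"z":0.5,"wx":0,"wy":0,"wz":0,"gripper":0},
  {"x":0,"y":0,"z":0.5,"wx":0,"wy":0,"wz":0,"gripper":0},
  {"x":0,"y":0,"z":0,"wx":0,"wy":0,"wz":0,"gripper":0},
])

```text
time_s: 12.1
position: [0.4948, -0.1098, 0.2596]
tool_rot: [[0.177, 0.984, -0.0], [0.984, -0.177, -0.003], [-0.003, 0.0, -1.0]]
ft_force: [-3.6, 0.3, 6.6]
grip_width: 0.0001
```

step_arm([
  {"x":0,"y":0,"z":0.5,"wx":0,"wy":0,"wz":0,"gripper":0},
  {"x":0,"y":0,"z":0.5,"wx":0,"wy":0,"wz":0,"gripper":0},
  {"x":0,"y":0,"z":0.5,"wx":0,"wy":0,"wz":0,"gripper":0},
  {"x":0,"y":0,"z":0,"wx":0,"wy":0,"wz":0,"gripper":0},
])

```text
time_s: 12.5
position: [0.4951, -0.1099, 0.2448]
tool_rot: [[0.177, 0.984, 0.001], [0.984, -0.177, -0.004], [-0.004, 0.002, -1.0]]
ft_force: [-3.4, 1.2, 7.4]
grip_width: -0.0001
```

step_arm([
  {"x":0,"y":0,"z":0.4,"wx":0,"wy":0,"wz":0,"gripper":0},
  {"x":0,"y":0,"z":0.4,"wx":0,"wy":0,"wz":0,"gripper":0},
  {"x":0,"y":0,"z":0,"wx":0,"wy":0,"wz":0,"gripper":0},
])

```text
time_s: 12.8
position: [0.4956, -0.1101, 0.2372]
tool_rot: [[0.177, 0.984, 0.004], [0.984, -0.177, -0.005], [-0.004, 0.005, -1.0]]
ft_force: [0.5, 0.9, 6.2]
grip_width: -0.0
```

step_arm([
  {"x":0,"y":0,"z":0.3,"wx":0,"wy":0,"wz":0,"gripper":0},
  {"x":0,"y":0,"z":0,"wx":0,"wy":0,"wz":0,"gripper":0},
])

```text
time_s: 13.0
position: [0.4957, -0.1101, 0.2343]
tool_rot: [[0.177, 0.984, 0.004], [0.984, -0.177, -0.005], [-0.004, 0.005, -1.0]]
ft_force: [1.5, 0.7, 5.6]
grip_width: 0.0
```

step_arm([
  {"x":0,"y":0,"z":0.2,"wx":0,"wy":0,"wz":0,"gripper":0},
  {"x":0,"y":0,"z":0,"wx":0,"wy":0,"wz":0,"gripper":0},
])

```text
time_s: 13.2
position: [0.4957, -0.1102, 0.2324]
tool_rot: [[0.177, 0.984, 0.004], [0.984, -0.177, -0.005], [-0.004, 0.005, -1.0]]
ft_force: [0.8, -0.4, 5.5]
grip_width: -0.0002
```

step_arm([
  {"x":0,"y":0,"z":0.2,"wx":0,"wy":0,"wz":0,"gripper":0},
  {"x":0,"y":0,"z":0,"wx":0,"wy":0,"wz":0,"gripper":0},
])

```text
time_s: 13.4
position: [0.4958, -0.1102, 0.2306]
tool_rot: [[0.177, 0.984, 0.004], [0.984, -0.177, -0.005], [-0.004, 0.005, -1.0]]
ft_force: [1.0, 0.1, 6.5]
grip_width: 0.0004
```

step_arm([
  {"x":0,"y":0,"z":0.15,"wx":0,"wy":0,"wz":0,"gripper":0},
  {"x":0,"y":0,"z":0,"wx":0,"wy":0,"wz":0,"gripper":0},
])

```text
time_s: 13.6
position: [0.4958, -0.1103, 0.2293]
tool_rot: [[0.177, 0.984, 0.005], [0.984, -0.177, -0.005], [-0.004, 0.006, -1.0]]
ft_force: [1.4, -0.3, 9.1]
grip_width: 0.0002
```

step_arm([
  {"x":0,"y":0,"z":0.15,"wx":0,"wy":0,"wz":0,"gripper":0},
  {"x":0,"y":0,"z":0,"wx":0,"wy":0,"wz":0,"gripper":0},
])

```text
time_s: 13.8
position: [0.4959, -0.1103, 0.228]
tool_rot: [[0.177, 0.984, 0.005], [0.984, -0.177, -0.006], [-0.005, 0.006, -1.0]]
ft_force: [0.8, 1.1, 10.3]
grip_width: -0.0002
```

step_arm([
  {"x":0,"y":0,"z":0.15,"wx":0,"wy":0,"wz":0,"gripper":0},
  {"x":0,"y":0,"z":0,"wx":0,"wy":0,"wz":0,"gripper":0},
])

```text
time_s: 14.0
position: [0.4959, -0.1103, 0.2266]
tool_rot: [[0.177, 0.984, 0.006], [0.984, -0.177, -0.006], [-0.005, 0.007, -1.0]]
ft_force: [1.1, 0.3, 10.7]
grip_width: -0.0001
```

step_arm([
  {"x":0,"y":0,"z":0.15,"wx":0,"wy":0,"wz":0,"gripper":0},
  {"x":0,"y":0,"z":0,"wx":0,"wy":0,"wz":0,"gripper":0},
])

```text
time_s: 14.2
position: [0.496, -0.1103, 0.2259]
tool_rot: [[0.177, 0.984, 0.007], [0.984, -0.177, -0.006], [-0.005, 0.008, -1.0]]
ft_force: [-0.4, -0.1, 18.6]
grip_width: 0.0004
```

The force ran 5.5 → 10.7 → 18.6 N: past the third click and onto the hard stop (tip height 53 mm, as the geometry predicts). I'll ease off slightly to sit between the click and the stop, then hold.

step_arm([
  {"x":0,"y":0,"z":-0.2,"wx":0,"wy":0,"wz":0,"gripper":0},
  {"x":0,"y":0,"z":0,"wx":0,"wy":0,"wz":0,"gripper":0},
  {"x":0,"y":0,"z":0,"wx":0,"wy":0,"wz":0,"gripper":0},
  {"x":0,"y":0,"z":0,"wx":0,"wy":0,"wz":0,"gripper":0},
  {"x":0,"y":0,"z":0,"wx":0,"wy":0,"wz":0,"gripper":0},
  {"x":0,"y":0,"z":0,"wx":0,"wy":0,"wz":0,"gripper":0},
  {"x":0,"y":0,"z":0,"wx":0,"wy":0,"wz":0,"gripper":0},
  {"x":0,"y":0,"z":0,"wx":0,"wy":0,"wz":0,"gripper":0},
  {"x":0,"y":0,"z":0,"wx":0,"wy":0,"wz":0,"gripper":0},
  {"x":0,"y":0,"z":0,"wx":0,"wy":0,"wz":0,"gripper":0},
  {"x":0,"y":0,"z":0,"wx":0,"wy":0,"wz":0,"gripper":0},
  {"x":0,"y":0,"z":0,"wx":0,"wy":0,"wz":0,"gripper":0},
  {"x":0,"y":0,"z":0,"wx":0,"wy":0,"wz":0,"gripper":0},
  {"x":0,"y":0,"z":0,"wx":0,"wy":0,"wz":0,"gripper":0},
  {"x":0,"y":0,"z":0,"wx":0,"wy":0,"wz":0,"gripper":0},
  {"x":0,"y":0,"z":0,"wx":0,"wy":0,"wz":0,"gripper":0},
])

```text
time_s: 15.8
position: [0.4958, -0.1103, 0.2271]
tool_rot: [[0.177, 0.984, 0.005], [0.984, -0.177, -0.006], [-0.005, 0.006, -1.0]]
ft_force: [0.4, -0.0, 9.8]
grip_width: 0.0001
```

Run:
```python
from h import *; from rig import env
S=env.get_image("scene");W=env.get_image("wrist"); o=env.observe(); print(o["position"],o["ft_force"],o["time_s"])
b=np.radians(-10.2); x=np.array([np.cos(b),np.sin(b),0]); A=np.array([.5003,-.1118,0])+.059*x; A[2]=.078
def pt(t): s=.45-t; return A-x*(.086*np.cos(s))+np.array([0,0,.086*np.sin(s)])
for t in (0,.6,.9,.95): print("lever end",t,proj(S,pt(t)),proj(W,pt(t)))
a=cv2.resize(S["color"][140:240,200:280],(480,600),interpolation=cv2.INTER_CUBIC); w=cv2.resize(W["color"],(320,240)); w2=cv2.resize(W["color"][160:280,200:360],(320,240))
cv2.imwrite("pics/z6.png",np.hstack([a,np.vstack([w,w2,np.zeros((120,320,3),np.uint8)])]))
```

```text
[ 0.4958 -0.1103  0.227 ] [0.5913 0.778  9.5856] 15.9
lever end 0 [270.4008 157.665 ] [282.9178 312.8655]
lever end 0.6 [272.77   168.7056] [283.0175 229.3837]
lever end 0.9 [270.8149 174.6674] [283.0143 226.4684]
lever end 0.95 [270.2998 175.6376] [283.0119 227.472 ]
```

View pics/z6.png

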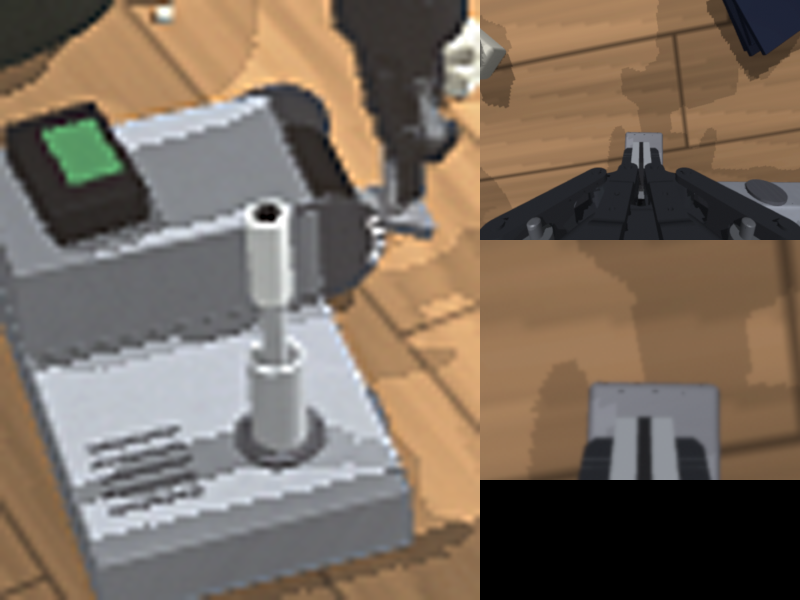

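The crop shows the probe upright in the cup, head top at scene (244.5,175). The pad is pressed down with its end at about scene (271,177), against a predicted (270.8,174.7) at the third click. The push has held at 9.6 to 9.8 N for over 1.5 s. Handing in.

```bash
python3 -c "
from rig import env
env.close_job(); o=env.observe(); print(o['time_s'],o['position'],o['ft_force'])"
```

```text
the job is handed in; nothing more can be done
the job is handed in; nothing more can be done
```

I moved the grey thick-headed probe from the sloping rest to the sampler's steel cup and let go of it. I then pressed the dial lever past the third click and handed in at about 16 s, still pressing.

- **Probe:** contact came at 7 N with the foot at the expected cup-floor height of about 50 mm. The last picture shows the probe upright in the cup and clear of the gripper.
- **Lever:** the force climbed to 18.6 N, which I read as the hard stop. I then eased back 2 mm and held at about 9.7 N for over 1.5 s. By force and geometry the dial is at about 0.92 to 0.94 rad, between the third click and the stop; I had no direct reading of the angle.
- **Plain rod and other objects:** I did not touch any of them on purpose, but I took no close picture of the rod in the rest afterwards.

Three checks went wrong or disagreed along the way:
- My first move call was refused because of a format error, and nothing moved.
- The probe sat tilted about 0.05 rad in the jaws. I corrected for that before inserting it.
- The scene and top views put the pad up to 16 mm apart sideways. The wrist view agreed with the top view, so I used that.

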